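# Return the lens carrier of the optical bench to its working position and clamp it

## Robot

A 7-joint arm with a two-finger parallel gripper is mounted at the origin on a cart in front of the work surface, level with it; the furniture and walls round the work are solid. World frame = base frame: x ahead of the robot, y to its left, z up, the work surface at z = 0. Lengths are in m, angles in rad, forces in N, time in s.
With the tool pointing down it reaches from about 0.35 to 0.9 m from the base axis. Payload 7.2 kg.
Tool frame: the origin (TCP) lies at the very end of the fingers, on their centre line; the grasp point (between the pads) lies env.grip_depth behind it (env.grip_depth is the distance from the TCP to the grasp point, in m); z points along the fingers, y is the line along which they close (so a half turn about z gives the same grasp; the last joint's range is limited). The gripper opens to 88 mm and grips with 3 to 60 N. Pads are 20 mm wide; open, the fingers measure 115 mm over their backs; the gripper's body (75 mm by 178 mm) begins 61 mm behind the grasp point.
Start: joints at [1.136, 0.411, -0.013, 1.596, 0.006, 1.134, -0.082], TCP at [0.224, -0.583, 0.223] pointing down, gripper open.
Joint ranges: [-2.95, 2.95], [-0.29, 1.99], [-1.47, 1.44], [0.14, 2.54], [-1.03, 4.17], [0.13, 1.85], [-2.86, 2.86]. Speed limits (rad/s): [2.39, 2.39, 3.01, 3.01, 3.14, 3.14, 3.14].

## Interface

Orientations are given as a rotation vector (axis times angle).
In Python, from rig import env, cams gives the robot as it stands. Calls block until the motion is done:
- env.reach(position, orientation): joint-space move of the TCP to a pose.
- env.servo_line(position, max_speed=0.15, attitude=None, f_stop=None): straight line of the TCP; attitude=None keeps the orientation; max_speed is the mean speed in m/s. With f_stop (N) it stops when the force on the tool has changed by that much, and returns True; else False.
- env.movej(angles): joint-space move.
- env.open_gripper() and env.close_gripper(effort=None): open the fingers fully, or close them until they stop; effort is the grip in N (None keeps the last).
- env.wait(seconds).
- env.ik(position, orientation): joint angles nearest the present ones, or None.
- env.sense(): the state.
- cams.snapshot(name): name is "side" or "top" or "wrist"; returns the picture (420x560x3 uint8, blue, green, red); there is no depth.
- cams.camera_info(name): a dict with "K" (3x3 intrinsics, pixels), "k1" (the pictures are not rectified: a ray, as slopes to the right and down, at radius r is drawn at 1 + k1 r^2 times it, then the intrinsics apply), "camera_from_world" (4x4, takes a point from world to camera coordinates). Camera axes: x right, y down, z forward; pixel columns grow to the right and rows downward; lengths in m; the calibration is good to about 2 mm. A picture is of the moment at which its call begins: read the wrist's pose just before it. camera_info takes no time and is no camera call; for the wrist camera it gives the pose at the moment of the call.
A pose or a line that the arm cannot do raises env.IKError and nothing moves.
- env.job_done(): hands the job in; it is judged then, once.
The state is a dict: "clock": time; "joint_pos": joint angles; "joint_vel": joint speeds; "joint_torque": joint torques, N m; "ee_pos": TCP position; "ee_rot": TCP orientation; "force": force on the tool from outside, world axes, zero at the start; "torque": the same for the moment, N m; "gripper_width": finger opening in m; "grasp_force": force on a finger pad.
Only numpy, scipy, OpenCV 4.12 (cv2) and the standard library are available. Lean on these libraries where they do the work, as an engineer would, in place of code of your own. Each camera call takes 0.05 s, during which the arm holds its last target. There are 200 camera calls.

## Task

The lens on the optical bench was moved aside for cleaning: bring it back. Swing the carrier's clamp lever over to its released stop, push the carrier along the rail by its grip until its pointer stands exactly opposite the tip of the pointed position clip (not the square one), then swing the lever all the way back to its clamped stop, square to the rail. Do not touch the lens or its ring, and leave everything else on and around the bench where it is.

Things in the scene. Friction and masses are not known exactly. Their poses are not given: they have to be found in the camera images.
- bench: Optical bench, fixed: dark drilled breadboard 175 x 500 x 12 mm, long side along its y, with an aluminium rail (head 40 mm wide, top 34 mm above the table) along y at its x = 0 and a white scale strip 24 mm wide along its front edge. Origin on the table under the middle of the carrier's travel; x points away from the robot, z up. The board spans x -0.112 to +0.063 m, y -0.225 to +0.275 m.
- led_lamp (a point): Centre of the black finned round LED lamp fixed on the rail's +y end: it spans y = +0.188 to +0.27 m of the bench, 52 mm across, top 116 mm above the table.
- detector (a point): Centre of the aluminium detector head fixed on the rail's -y end: it spans y = -0.149 to -0.198 m of the bench, 52 mm wide, top 115 mm above the table.
- lens_carrier (a joint): Position of the lens carrier along the rail in m, along the bench's +y, 0 in the middle, -0.095 to +0.095. It slides with about 6 N when the clamp is released and is held fast when clamped.
- carrier_grip (a point): Centre of the carrier's grip: black ribbed block 28 (x) x 26 (y) x 30 mm high in front of the rail, 72 mm from its middle, to be pushed on either flank; this point is 35 mm above the table, the block spans 20 to 50 mm. Axes as the bench. The saddle behind it on the rail is 62 x 70 mm, its top 44 mm above the table.
- carrier_pointer (a point): Tip of the small dark pointer under the front of the grip, 18 mm above the table, 93 mm in front of the rail's middle. Axes as the bench.
- clamp_lever (a joint): Angle of the clamp collar in rad: 0 = released stop (lever 20 degrees off the rail, pointing along +y and a little to the robot, at the short white line), 1.222 = clamped stop (lever square to the rail, pointing to the robot, at the long white line). It clamps counter-clockwise seen from above and stays where it is left; about 3 N at the knob.
- collar_axis (a point): Point on the vertical axis of the aluminium clamp collar (38 mm across, 14 mm high, round the lens post), 52 mm above the table, over the rail's middle. Axes as the bench.
- lever_knob (a point): Middle of the upright steel knob at the end of the lever: cylinder 16 mm across, 28 mm high, from 54 to 82 mm above the table, its centre line 70 mm from the collar's axis; when clamped it stands right over the carrier's grip (4 mm above it). The lever bar (8 mm thick) meets it about 61 mm above the table.
- lens: The lens ring with its glass, on the post above the collar; its origin is on the post's axis, 34 mm above the table (see the next entry).
- lens_centre (a point): Centre of the lens: glass in a black ring 53 mm across and 14 mm thick, its axis along the rail, 90 mm above the table, straight over the collar (top of the ring 116 mm above the table).
- pointed_clip: Dark steel position clip with a round screw head, fixed on the front edge of the breadboard: 26 mm wide, 40 mm long, ending in an arrow tip that points to the rail. Origin in the middle of its width, 12 mm above the table; its y axis runs along the rail as the bench's; the tip lies 10.5 mm along its +x. Its top is 18 mm (screw 25 mm) above the table; the carrier's pointer passes just behind it.
- square_clip: A like clip with a plain square end instead of the arrow tip (it marks another position). Fixed, the same size and axes.
- dropper: Small white dropper bottle, 29 mm across, 70 mm high, loose, standing on the breadboard's front left corner. Origin under its middle.
- tape_roll: Roll of green tape, 55 mm across, 12 mm high, loose, lying on the breadboard's front right corner. Origin under its middle.
- tweezers: Steel tweezers, 126 x 17 x 8 mm, loose, lying on the table in front of the breadboard. Origin under the middle.
- cuvette_box: Cuvette box, 74 x 132 x 54 mm, loose, behind the bench. Origin under the middle.
Not all that is in view belongs to the job. Leave any green or yellow look-alike of the pointed_clip alone.

How it is judged:
By the outcome, as a careful person would: the job done as asked, in the order asked, and still so for the second after the job is handed in, with the robot touching nothing.
It also fails if it takes over 64 s, if anything falls off the work surface, if the arm or the gripper's body presses on something with over 40 N, if the wrist force passes 120 N, or if a joint passes its speed limit or range.

## Working session

There is one attempt and no reset: what is moved stays moved. The work goes in short steps, each a Python script; the robot and the scene stay as the last script left them, time stands still between calls to the robot, and variables do not carry over. Pictures are saved under pics/ and viewed, at most 10 in all, crops included, and the job is handed in when it is done.

```bash
mkdir -p pics; ls; python3 - <<'E'
from rig import env,cams
import cv2,numpy as np
for n in("top","side"):
    cv2.imwrite(f"pics/{n}0.png",cams.snapshot(n)); c=cams.camera_info(n); print(n,np.round(c["K"],1).tolist(),c["k1"],np.round(c["camera_from_world"],3).tolist())
s=env.sense();print(s["clock"],s["ee_pos"],s["ee_rot"],env.grip_depth,s["gripper_width"])
E
```

```text
pics
top [[475.1, 0.0, 276.9], [0.0, 475.1, 210.0], [0.0, 0.0, 1.0]] -0.05021634180656693 [[0.022, -1.0, 0.019, -0.002], [-0.992, -0.024, -0.121, 0.56], [0.121, -0.016, -0.992, 1.002], [0.0, 0.0, 0.0, 1.0]]
side [[428.6, 0.0, 279.2], [0.0, 428.6, 217.0], [0.0, 0.0, 1.0]] -0.04809130799125223 [[0.967, -0.254, 0.025, -0.524], [-0.128, -0.567, -0.814, 0.173], [0.221, 0.784, -0.581, 0.879], [0.0, 0.0, 0.0, 1.0]]
0.1 [ 0.22397656 -0.58301667  0.22189406] [-3.08751831e+00 -5.72773636e-01  5.30431492e-04] 0.0187 0.08792296929090908
```

View pics/top0.png

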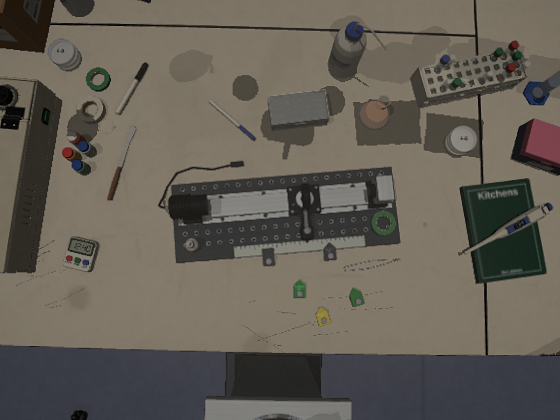

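View pics/side0.png

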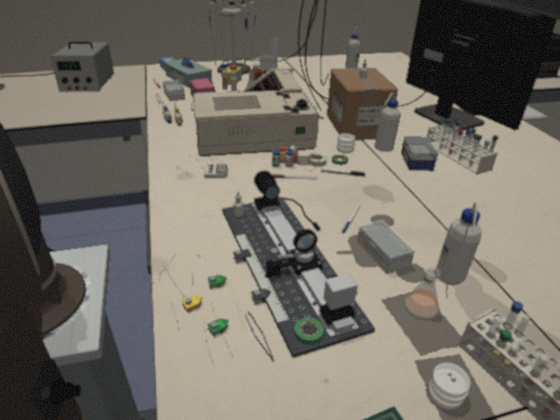

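The top view shows the bench (about 172–400, 168–262). The lamp is at (187,207), the detector at (385,190), and the lens carrier at about (304,200) with its lever clamped. The two dark clips are at (268,257) and (330,252), and the green and yellow look-alikes lie on the table at (300,289), (357,297) and (322,316). Next I'll enlarge the clips and take a wrist view.

```bash
cat > h.py <<'E'
import numpy as np,cv2
from rig import env,cams
from scipy.spatial.transform import Rotation as R
def ray(c,uv,z):
    K,k1,T=np.array(c["K"]),c["k1"],np.array(c["camera_from_world"])
    p=cv2.undistortPoints(np.array([[uv]],float),K,np.array([k1,0,0,0.]))[0,0]
    o=-T[:3,:3].T@T[:3,3]; d=T[:3,:3].T@np.array([p[0],p[1],1])
    return o+d*(z-o[2])/d[2]
def proj(c,P):
    T=np.array(c["camera_from_world"])
    return cv2.projectPoints(np.array(P,float).reshape(-1,1,3),cv2.Rodrigues(T[:3,:3])[0],T[:3,3],np.array(c["K"]),np.array([c["k1"],0,0,0.]))[0][:,0]
def down(yaw):  # tool z down, tool x at angle yaw
    return (R.from_euler('z',yaw)*R.from_euler('x',np.pi)).as_rotvec()
E
python3 - <<'E'
from h import *
c=cams.camera_info("top")
for n,u,z in[("TL",(172,184),.012),("TR",(394,168),.012),("BR",(400,244),.012),("BL",(178,262),.012),("clipL",(268,257),.018),("clipR",(330,252),.018)]: print(n,ray(c,u,z).round(3))
im=cv2.imread("pics/top0.png"); cv2.imwrite("pics/topc.png",cv2.resize(im[160:275,230:370],None,fx=5.2,fy=5.2,interpolation=cv2.INTER_CUBIC))
w=cams.camera_info("wrist");T=np.array(w["camera_from_world"]);s=env.sense()
Rt=R.from_rotvec(s["ee_rot"]).as_matrix();o=-T[:3,:3].T@T[:3,3]
print("cam in tool",Rt.T@(o-s["ee_pos"]),"axes",(Rt.T@T[:3,:3].T).round(3).tolist(),w["K"],w["k1"])
E
```

```text
TL [0.616 0.247 0.012]
TR [ 0.665 -0.253  0.012]
BR [ 0.493 -0.265  0.012]
BL [0.443 0.226 0.012]
clipL [0.458 0.028 0.018]
clipR [ 0.472 -0.108  0.018]
cam in tool [ 0.08439533 -0.00029469 -0.16294916] axes [[-0.0, -0.953, -0.304], [1.0, -0.0, 0.0], [-0.0, -0.304, 0.953]] [[304.29688709   0.         273.69700114]
 [  0.         304.29688709 213.11656647]
 [  0.           0.           1.        ]] -0.06699627971846032
```

View pics/topc.png

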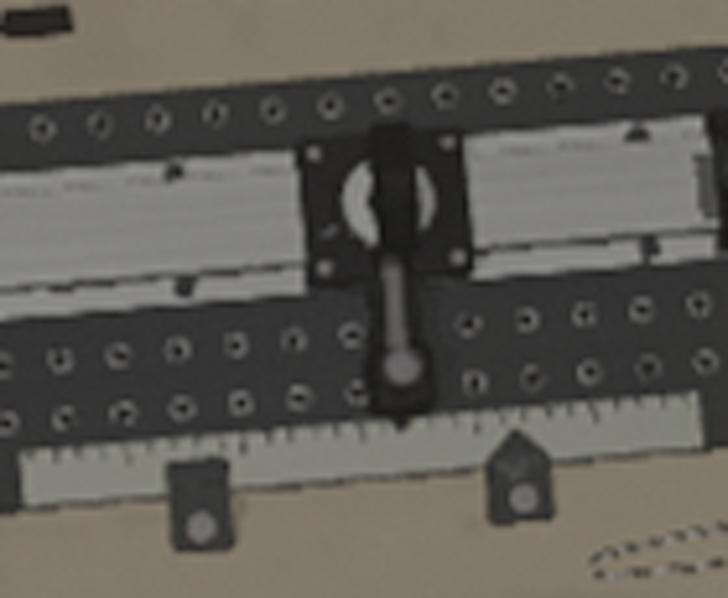

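The left clip, (268,257), has a square end. The right one, (330,252), ends in an arrow tip at about (329,243), is dark steel and sits on the front edge, so it is the pointed clip. The carrier's pointer is at about (307,242), so the carrier has to go toward −y. I'll check with a closer wrist view.

```bash
python3 - <<'E'
from h import *
c=cams.camera_info("top")
loc=np.array([[.063,.275],[.063,-.225],[-.112,-.225],[-.112,.275]])
W=np.array([ray(c,u,.012)[:2] for u in[(172,184),(394,168),(400,244),(178,262)]])
lc=loc-loc.mean(0);wc=W-W.mean(0)
yaw=np.arctan2((lc[:,0]*wc[:,1]-lc[:,1]*wc[:,0]).sum(),(lc*wc).sum())
M=R.from_euler('z',yaw).as_matrix()[:2,:2];o=W.mean(0)-M@loc.mean(0)
print("yaw",yaw,"o",o,"res",(W-loc@M.T-o).round(4).tolist())
for n,u in[("tip",(329,243.1)),("ptr",(307.3,241.7))]:
    p=ray(c,u,.018)[:2];print(n,p,M.T@(p-o))
p=ray(c,(318,243),.018)[:2]+M@[.026,0]
for a in (np.pi,0):
    q=env.ik([*p,.2],down(yaw+a)); print(a,q)
    # lever arc pose checks: tool y tangential
    for th in(0,35,70): 
        d=M@np.array([-np.cos(np.radians(th)),np.sin(np.radians(th))])*.07
        print(th,[None if (k:=env.ik([*(p+M@[.07,0]+d),.062],down(yaw+a-np.radians(th)))) is None else np.round(k,2).tolist()])
env.reach([*p,.2],down(yaw+np.pi))
im=cams.snapshot("wrist");cv2.imwrite("pics/w0.png",im);print(env.sense()["clock"])
E
```

```text
yaw 0.10030085660192567 o [ 0.58119102 -0.03363872] res [[-0.0005, 0.0008], [-0.001, -0.0016], [0.001, 0.0039], [0.0005, -0.0031]]
tip [ 0.49153164 -0.10524546] [-0.09637894 -0.06226901]
ptr [ 0.49354815 -0.05731855] [-0.0895735 -0.0147849]
3.141592653589793 [ 0.68873452  0.36498681 -0.79054128  1.83109347  0.29394635  1.06666473
  1.45814793]
0 [[0.59, 0.54, -0.68, 1.96, 0.47, 0.8, 1.31]]
35 [[0.55, 0.56, -0.74, 1.95, 0.52, 0.83, 0.58]]
70 [[0.44, 0.59, -0.69, 1.88, 0.49, 0.85, -0.05]]
0 [ 0.37869084  0.28943719 -0.38970881  1.84975741  0.12708248  1.02662438
 -1.53286035]
0 [[0.29, 0.46, -0.3, 1.98, 0.2, 0.73, -1.59]]
35 [[0.15, 0.46, -0.21, 1.98, 0.14, 0.72, -2.23]]
70 [[-0.01, 0.49, -0.08, 1.91, 0.06, 0.74, -2.82]]
2.25
```

View pics/w0.png

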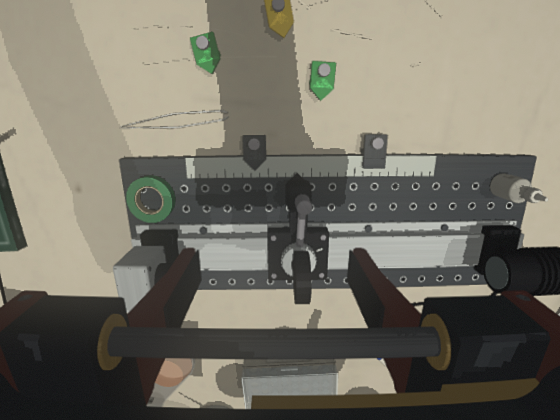

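The wrist view (robot side is up) shows the arrow clip's tip at about (255,168), the square clip at (375,150) and the carrier pointer at about (296,175). The knob is near (303,203). I'll enlarge this area to confirm the choice and read off pixels.

```bash
python3 - <<'E'
import cv2
im=cv2.imread("pics/w0.png"); cv2.imwrite("pics/w0c.png",cv2.resize(im[125:245,235:395],None,fx=5,fy=5,interpolation=cv2.INTER_CUBIC))
E
```

```text
(no output)
```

View pics/w0c.png

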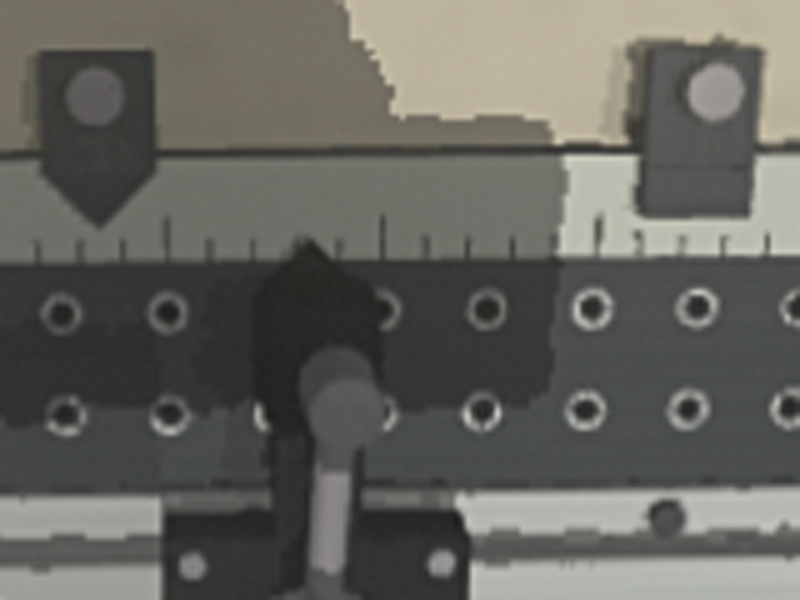

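The crop confirms it: the dark clip on the left has the arrow tip, at crop (99,228). The right one is square. The pointer tip is at (308,240) and the knob top at (345,415). Next I'll compute the positions, cross-check them and swing the lever.

```bash
python3 - <<'E'
from h import *
c=cams.camera_info("wrist"); f=lambda x,y:((x+.5)/5-.5+235,(y+.5)/5-.5+125)
a,b=ray(c,f(20,154),.012),ray(c,f(780,150.5),.012); e=a-b
# hole row
h1,h2=ray(c,f(62,314),.012),ray(c,f(696,307),.012);g=h2-h1
print("yaw edge",np.arctan2(-g[0],g[1]),np.arctan2(e[0],-e[1]), "hole pitch",np.linalg.norm(g)/6)
yaw=np.arctan2(-g[0],g[1]);M=R.from_euler('z',yaw).as_matrix()[:2,:2]
t,p,k=[ray(c,f(*u),z)[:2] for u,z in(((99,228),.018),((308,240),.018),((345,415),.082))]
print("tip",t,"ptr",p,"knob",k,"ptr-tip in bench",M.T@(p-t),"knob-ptr",M.T@(k-p))
print("clip width",np.linalg.norm(ray(c,f(38,100),.018)-ray(c,f(155,100),.018)))
print("edge to ptr", M.T@(p-a[:2]), "grip width", np.linalg.norm(ray(c,f(255,300),.05)-ray(c,f(383,300),.05)))
E
```

```text
yaw edge 0.11089960631435755 0.10621696041794086 hole pitch 0.0250270065805256
tip [ 0.49426602 -0.10342098] ptr [ 0.4923342  -0.05567421] knob [ 0.51456861 -0.05034   ] ptr-tip in bench [0.0033643  0.04766726] knob-ptr [0.02268818 0.00284071]
clip width 0.026075328338928856
edge to ptr [0.01967802 0.06564026] grip width 0.0268690964597578
```

```bash
cat >> h.py <<'E'
yaw=.107
M=R.from_euler('z',yaw).as_matrix()[:2,:2]
def arc(C,ths,z=.060,v=.08,f_stop=None,r=.07):
    for th in ths:
        a=np.radians(th); P=C+M@(r*np.array([-np.cos(a),np.sin(a)]))
        hit=env.servo_line([*P,z],v,down(yaw+np.pi-a),f_stop)
        s=env.sense(); d=M.T@(s["ee_pos"][:2]-C)
        if hit or th==ths[-1]: print("th",th,"hit",hit,"actual",np.degrees(np.arctan2(d[1],-d[0])).round(2),"r",np.hypot(*d).round(4),"F",(M.T@s["force"][:2]).round(1),s["force"][2].round(1),"w",s["gripper_width"].round(4),"t",s["clock"])
        if hit: break
E
python3 - <<'E'
from h import *
p=np.array([.4923,-.0557]); K=p+M@[.0230,.0014]; C=K+M@[.07,0]
np.save("C.npy",C)
env.open_gripper()
env.reach([*K,.13],down(yaw+np.pi))
print("down hit",env.servo_line([*K,.060],.1,f_stop=8))
env.close_gripper(10)
s=env.sense();print(s["ee_pos"],s["gripper_width"],s["grasp_force"],s["force"],M.T@(s["ee_pos"][:2]-K))
arc(C,range(7,64,7)); arc(C,[66,68,69,70,71,72],f_stop=12)
cv2.imwrite("pics/side1.png",cams.snapshot("side"))
E
```

```text
down hit False
[ 0.51484528 -0.05152535  0.05996124] 0.01541045940170354 9.999999403953552 [-1.20787505  0.89876032 -0.15249065] [-0.00013782  0.00034303]Traceback (most recent call last):
  File "<stdin>", line 9, in <module>
  File "h.py", line 21, in arc
    if hit or th==ths[-1]: print("th",th,"hit",hit,"actual",np.degrees(np.arctan2(d[1],-d[0])).round(2),"r",np.hypot(*d).round(4),"F",(M.T@s["force"][:2]).round(1),s["force"][2].round(1),"w",s["gripper_width"].round(4),"t",s["clock"])
                                                                                                                                                                                               ^^^^^^^^^^^^^^^^^^^^^^^^
AttributeError: 'float' object has no attribute 'round'
```

```bash
sed -i 's/s\["gripper_width"\].round(4)/round(s["gripper_width"],4)/' h.py; python3 - <<'E'
from h import *
C=np.load("C.npy"); s=env.sense(); print(s["clock"],M.T@s["force"][:2],s["gripper_width"])
arc(C,[66,68,69,70,71,72,73],f_stop=12)
cv2.imwrite("pics/side1.png",cams.snapshot("side")[150:380,180:420])
E
```

```text
7.2917 [ 2.58544181 -2.70503911] 0.015797248395867478
th 73 hit False actual 69.91 r 0.0702 F [-12.7  -5.3] 10.8 w 0.0158 t 9.0417
```

The lever is at its released stop: it stalled at 69.9° with about 13 N when commanded to 73°. Next I'll grasp the grip and move the carrier −47.6 mm.

```bash
python3 - <<'E'
from h import *
env.open_gripper()
q=env.sense()["ee_pos"]; env.servo_line([q[0],q[1],.13],.15)
p=np.array([.4923,-.0557]); G=p+M@[.017,0]
env.reach([*G,.13],down(yaw+np.pi))
print("hit",env.servo_line([*G,.036],.12,f_stop=8))
env.close_gripper(15); s=env.sense(); print("w",s["gripper_width"],s["ee_pos"],s["force"])
T=G+M@[0,-.0476]
for v in (.25,.5,.75,1): print(env.servo_line([*(G+v*(T-G)),.036],.06,f_stop=35), (M.T@env.sense()["force"][:2]).round(1))
s=env.sense(); print("err",M.T@(s["ee_pos"][:2]-T),s["gripper_width"])
env.open_gripper()
env.servo_line([*T,.11],.15)
env.servo_line([*(T+M@[.02,.0]),.16],.15)
c=cams.camera_info("wrist"); im=cams.snapshot("wrist"); cv2.imwrite("pics/w1.png",im)
np.save("T.npy",T)
u=proj(c,[[*t,.018] for t in ([.4943,-.1034],)])[0].round().astype(int); print(u,env.sense()["clock"])
x,y=u; cv2.imwrite("pics/w1c.png",cv2.resize(im[max(0,y-50):y+50,x-65:x+65],None,fx=6,fy=6,interpolation=cv2.INTER_CUBIC)); print(max(0,y-50),x-65)
E
```

```text
hit False
w 0.02601146179646008 [ 0.50910674 -0.05302328  0.03597184] [-0.38866979  3.52733226  1.76758296]
False [-0.3  0.9]
False [0.9 1.5]
False [2.1 0.7]
False [0.7 0.5]
err [ 0.00010866 -0.00017226] 0.025792439868660456
[273 163] 17.625
113 208
```

View pics/w1c.png

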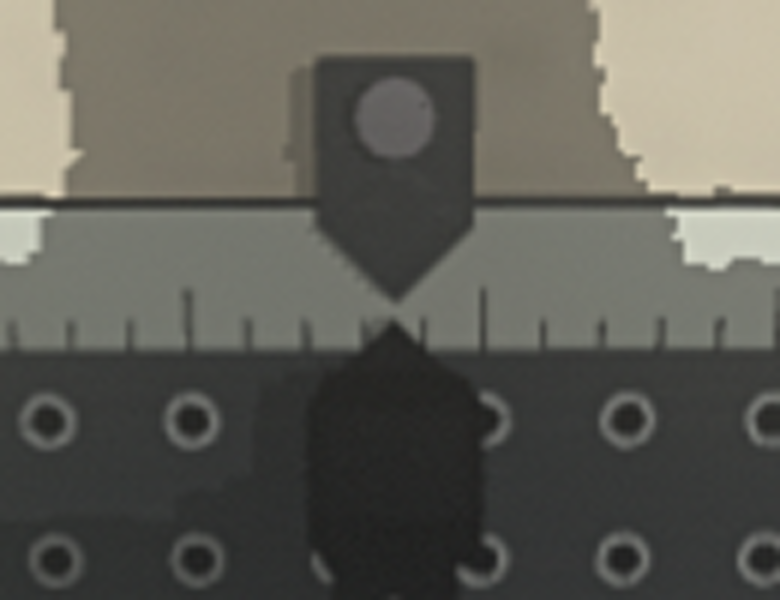

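The clip tip is at crop x≈396 and the pointer tip at x≈394, at about 6 px/mm, so they agree to about 0.3 mm. Now I'll swing the lever back.

```bash
python3 - <<'E'
from h import *
C=np.load("C.npy")+M@[0,-.0477]; np.save("C2.npy",C)
a=np.radians(70);K=C+M@(.07*np.array([-np.cos(a),np.sin(a)]))
env.reach([*K,.13],down(yaw+np.pi-a))
print("hit",env.servo_line([*K,.060],.12,f_stop=8))
env.close_gripper(6); s=env.sense(); print("w",s["gripper_width"],M.T@s["force"][:2],s["force"][2])
arc(C,list(range(63,6,-7))); arc(C,[4,2,1,0,-1,-2,-3],f_stop=14)
env.open_gripper()
q=env.sense()["ee_pos"]; env.servo_line([q[0],q[1],.13],.15)
T=np.load("T.npy"); env.reach([*(T+M@[.02,0]),.16],down(yaw+np.pi))
im=cams.snapshot("wrist"); cv2.imwrite("pics/w2.png",im); cv2.imwrite("pics/w2c.png",cv2.resize(im[113:263,188:358],None,fx=4,fy=4,interpolation=cv2.INTER_CUBIC)); print(env.sense()["clock"])
E
```

```text
hit False
w 0.015721794121802336 [-4.01388545 -0.95100562] 2.7778154772352313
th 7 hit False actual 6.89 r 0.0698 F [ 0.  -1.2] 0.4 w 0.0156 t 23.0833
th -3 hit False actual -1.75 r 0.0698 F [0.3 7.9] 0.7 w 0.0157 t 24.8333
26.9417
```

View pics/w2c.png

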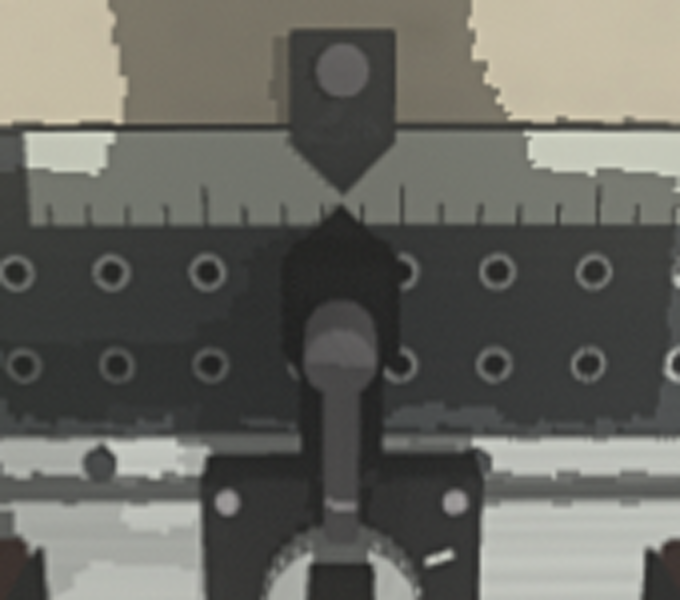

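After the swing, the lever is at its stop and looks vertical (square) in the view, from (341,350) to (341,510). The pointer is at 341 and the tip at 343. I'll do a sub-pixel check on the saved pictures before handing in.

```bash
python3 - <<'E'
from h import *
c=cams.camera_info("wrist")
for n in("w1","w2"):
    g=cv2.cvtColor(cv2.imread(f"pics/{n}.png"),cv2.COLOR_BGR2GRAY)
    def mid(v,lo=258,hi=290):  # dark-weighted middle of the row against the bright strip
        r=g[v,lo:hi].astype(float); d=np.clip(np.median(r)*0+r.max()-r,0,None); th=(r.max()+r.min())/2
        i=np.where(r<th)[0]
        a,b=i[0],i[-1]; L=a-(th-r[a])/(r[a-1]-r[a]) if a else a; Rr=b+(th-r[b])/(r[b+1]-r[b]) if b+1<len(r) else b
        return lo+L,lo+Rr
    for v in range(147,175): 
        try:
            a,b=mid(v); print(n,v,round(a,2),round(b,2),"mid",round((a+b)/2,2),"bench y off",round((M.T@(ray(c,((a+b)/2,v),.018)[:2]-[.4943,-.1034]))[1]*1e3,2),"min",g[v,258:290].min(),"max",g[v,258:290].max())
        except Exception as e: pass
E
```

```text
w1 147 259.25 286.53 mid 272.89 bench y off -0.27 min 57 max 80
w1 148 259.94 286.52 mid 273.23 bench y off 0.06 min 58 max 122
w1 149 259.95 286.51 mid 273.23 bench y off 0.06 min 58 max 121
w1 150 260.02 286.47 mid 273.24 bench y off 0.07 min 57 max 120
w1 151 260.6 285.85 mid 273.22 bench y off 0.06 min 57 max 119
w1 152 261.68 284.79 mid 273.23 bench y off 0.06 min 56 max 119
w1 153 262.68 283.81 mid 273.25 bench y off 0.08 min 57 max 119
w1 154 263.63 282.81 mid 273.22 bench y off 0.06 min 57 max 119
w1 155 264.72 281.84 mid 273.28 bench y off 0.11 min 57 max 119
w1 156 265.6 280.84 mid 273.22 bench y off 0.05 min 57 max 119
w1 157 266.76 279.77 mid 273.27 bench y off 0.1 min 56 max 119
w1 158 267.67 278.78 mid 273.22 bench y off 0.06 min 56 max 118
w1 159 268.75 277.72 mid 273.24 bench y off 0.07 min 55 max 118
w1 160 269.68 276.76 mid 273.22 bench y off 0.05 min 54 max 119
w1 161 270.75 288.07 mid 279.41 bench y off 6.23 min 54 max 118
w1 162 271.85 288.49 mid 280.17 bench y off 6.99 min 66 max 117
w1 163 273.0 288.64 mid 280.82 bench y off 7.64 min 73 max 119
w1 164 287.45 28
[... 1775 characters left out ...]
max 117
w2 164 258 288.56 mid 273.28 bench y off 0.12 min 64 max 118
w2 165 267.9 288.17 mid 278.04 bench y off 4.87 min 40 max 116
w2 166 267.88 288.13 mid 278.0 bench y off 4.84 min 38 max 117
w2 167 267.79 288.1 mid 277.95 bench y off 4.79 min 38 max 119
w2 168 267.45 288.11 mid 277.78 bench y off 4.63 min 39 max 109
w2 169 267.12 288.44 mid 277.78 bench y off 4.64 min 39 max 77
w2 170 265.25 279.56 mid 272.4 bench y off -0.76 min 39 max 55
w2 171 264.4 280.62 mid 272.51 bench y off -0.65 min 38 max 56
w2 172 263.0 281.83 mid 272.42 bench y off -0.75 min 36 max 56
w2 173 258.83 284.38 mid 271.6 bench y off -1.57 min 36 max 57
w2 174 260.12 285.11 mid 272.62 bench y off -0.55 min 35 max 55
```

```bash
python3 - <<'E'
from h import *
print(env.sense()["clock"],env.job_done())
E
```

```text
the job is handed in; nothing more can be done
26.9417 None
```

The lens carrier is back with its pointer opposite the pointed clip's tip to about 0.5 mm, the lever is back at its clamped stop, square to the rail, and the job was handed in at 26.9 s.

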